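# Spin the bench press down and catch its wheel

### The job

Bring the platen of the small veneer press down close over the glued stack: throw the handwheel clockwise by its red knob, let go, and let it coast while the open gripper goes along with the knob, around it or just above it, centred on it to within 15 mm sideways and touching nothing, for at least 6 seconds with the wheel still making a turn in 20 s or faster. Then catch the knob while the wheel is running, stop the platen 5 to 20 mm above the stack, let go and move clear. The platen must never reach the stack; leave the stack and the things lying about alone.

Things in the scene. Friction and masses are not known exactly. Their poses are not given: they have to be found in the camera images.
- press: green bench screw press, fixed to the table: bed 250 x 310 x 26 mm, steel columns 132 mm either side along its y, green crosshead bar 55 x 310 mm from 130 to 158 mm above the table. Origin on the upright screw axis at table height; z up, x across the bed, y from column to column. The screw axis is also the axis of the handwheel above the crosshead
- wheel (a joint): angle of the grey handwheel (rad), growing clockwise from above, which lowers the platen by 18 mm a turn (2.86 mm/rad). It starts between 0 and 2.6; at 0 the platen face is 60 mm above the stack and the knob lies along the press's -x axis. Inertia about 0.022 kg m2 (0.7 to 1.5 times that); drag about 0.0012 N m (0.0005 to 0.0019) + 0.001 N m s/rad: coasting, it loses 0.05 to 0.2 rad/s a second
- knob: red crank knob standing upright on the rim, 28 mm in diameter, 55 mm tall, turning freely on its pin; origin at the centre of its underside, 105 mm from the screw axis and 185 mm above the table, 3 mm above the rim's top; z up
- knob_mid (a point): middle of the red knob, on its axis, 27 mm above its underside, 212 mm above the table: the place to grip
- platen_face (a point): centre of the underside of the steel platen (200 x 235 x 14 mm), on the screw axis
- stack: glued stack of plywood cauls and dark veneers, 150 x 180 x 22 mm, about 0.5 kg, lying loose on the press bed; origin at the centre of its underside, z up; its top is 22 mm above the origin
- glue: white glue bottle, 66 mm in diameter, 190 mm tall, red cap, standing; origin at the centre of its foot
- gluebrush: brush lying on the bench; origin under its middle
- mallet: wooden mallet, 300 mm long, head 60 x 120 x 60 mm, lying on the bench; origin under the handle
- offcut: block of light wood, 120 x 70 x 35 mm; origin at the centre of its underside
- hub (a point): centre of the grey handwheel on the screw axis, level with its rim, 174 mm above the table: four spokes and a rim of 16 mm round bar, 210 mm across its middle line. Cast iron, about 2.4 kg; platen and screw (1.6 kg) are balanced by springs to about 25 g and stay where they are left. The 24 mm screw stands up out of the hub, to 258 mm above the table at wheel angle 0, and sinks with the platen
Mind the look-alikes: they are no part of the job. Of the things like the stack, leave any that is green or grey; of the rest the larger one is meant.

How it is judged:
By the outcome, as a careful person would: the job done as asked, in the order asked, and still so for the second after the job is handed in, with the robot touching nothing.
It also fails if it takes over 72 s, if anything falls off the work surface, if the arm or the gripper's body presses on something with over 40 N, if the wrist force passes 120 N, or if a joint passes its speed limit or range.

### The arm

A 7-joint arm with a two-finger parallel gripper is mounted at the origin on the work surface. World frame = base frame: x ahead of the robot, y to its left, z up, the work surface at z = 0. Lengths are in m, angles in rad, forces in N, time in s.
With the tool pointing down it reaches from about 0.4 to 0.85 m from the base axis. Payload 4.5 kg.
Tool frame: the origin (TCP) lies midway between the tips of the shut fingers; the grasp point (between the pads) lies 19 mm behind it; z points along the fingers, y is the line along which they close (so a half turn about z gives the same grasp; the last joint's range is limited). The gripper opens to 88 mm and grips with 3 to 60 N. Pads are 18 mm wide; open, the fingers measure 123 mm over their backs; the gripper's body (75 mm by 187 mm) begins 45 mm behind the grasp point.
Start: joints at [-1.184, 0.689, -0.195, 1.565, 0.157, 0.902, -0.215], TCP at [0.216, 0.587, 0.239] pointing down, gripper open.
Joint ranges: [-3.01, 3.01], [-0.46, 2.08], [-1.47, 1.51], [0.13, 2.56], [-1, 4.14], [0.04, 2.09], [-2.66, 2.66]. Speed limits (rad/s): [2.57, 2.57, 3.14, 3.14, 3.14, 3.14, 3.14].

### API

Orientations are given as a unit quaternion [x, y, z, w].
In Python, from plant import sensors, eyes, finish_job gives the robot as it stands.
- The arm moves only by the tool send_rows, never from a script. Its argument "rows" is text: rows parted by semicolons, each of 4 numbers parted by spaces: the shift along the tool's x, y, z normalised to -1 to 1, where 1 is 30 cm, then the turn about the tool's z normalised to -1 to 1, where 1 is 2 pi rad. A call has 1 to 10 rows; each row is the pose to reach, as a shift and turn from the pose commanded when the call began, along the tool's axes at that moment, turning the shorter way round; what a row does not reach only later rows make up. A row lasts 1/12 s, in which the tool goes at most 41.7 mm and 7.16 degrees, less where a joint would pass 70% of its speed; a pose out of reach is approached as far as the arm can. A call with a number of a shift or a turn outside -1 to 1 is refused whole. A call with a gripper value outside its range is refused whole. "jaw" is the closure, from -1 (fully open) to 1 (shut), set as the call begins (left out, the last holds). The fingers move at their own pace and stop on an object; "force" is the grip in N (left out, the last holds). Time passes only in rows, so rows that repeat a pose let the fingers close. It gives the time, the measured TCP pose, the force, the opening and the grip force at its end, in the units of the state.
- sensors.get_state(): the state, without advancing time (a new reading comes with each control period).
- eyes.snapshot(name): name is "scene" or "top" or "wrist"; returns (picture, depth): 420x560x3 uint8, red, green, blue; 420x560 float32, m along the optical axis (not along the pixel's ray), 0 where there is no reading.
- eyes.calibration(name): a dict with "fov_y" (degrees; the focal length in pixels is half the picture's height over the tangent of half this angle, whatever the lens; pixels are square), "cx", "cy" (the principal point, pixels), "world_from_camera" (4x4, takes a point from camera to world coordinates). Camera axes: x right, y down, z forward; pixel columns grow to the right and rows downward; lengths in m; the calibration is good to about 2 mm. A picture is of the moment at which its call begins: read the wrist's pose just before it. calibration takes no time and is no camera call; for the wrist camera it gives the pose at the moment of the call.
- finish_job(): hands the job in; it is judged then, once.
The state is a dict: "clock": time; "q": joint angles; "qd": joint speeds; "joint_torque": joint torques, N m; "tool_pos": TCP position; "eef_rot": TCP orientation; "contact_force": force on the tool from outside, world axes, zero at the start; "moment": the same for the moment, N m; "opening": opening from 0.0 (shut) to 1.0 (fully open); "finger_force": force on a finger pad.
Only numpy, scipy, OpenCV 4.12 (cv2) and the standard library are available. Lean on these libraries where they do the work, as an engineer would, in place of code of your own. Each camera call takes 0.05 s, during which the arm holds its last target. There are 200 camera calls.

## Working session

There is one attempt and no reset: what is moved stays moved. The work goes in short steps, Python scripts to look and compute and a tool call to move; the robot and the scene stay as the last step left them, time stands still between calls to the robot, and variables do not carry over. Pictures are saved under pics/ and viewed, at most 10 in all, crops included, and the job is handed in when it is done.

Besides the shell and the picture viewer there is one more tool, called after "Request:" as a command line: name --argument value ..., lists and objects as JSON in quotes. send_rows: Moves the arm, as the interface text tells. Scaled input: -1 to 1 covers 30 cm each way for a shift and 2 pi rad each way for a turn. Its arguments: {"type":"object","properties":{"rows":{"type":"string"},"jaw":{"type":"number"},"force":{"type":"number"}},"required":["rows"]}

```bash
ls; mkdir -p pics; cat > h.py <<'E'
import numpy as np, cv2
from plant import sensors, eyes
def px2w(cal,u,v,d,shape=(420,560)):
    f=shape[0]/2/np.tan(np.radians(cal['fov_y'])/2)
    p=np.array([(u-cal['cx'])/f*d,(v-cal['cy'])/f*d,d,1.0])
    return (np.array(cal['world_from_camera'])@p)[:3]
def save(n,im): cv2.imwrite('pics/'+n,cv2.cvtColor(im,cv2.COLOR_RGB2BGR))
E
python3 - <<'E'
from h import *
print(sensors.get_state())
for n in ('scene','top'):
    im,d=eyes.snapshot(n); save(n+'0.png',im); np.savez('pics/'+n+'0.npz',im=im,d=d); print(eyes.calibration(n))
E
```

```text
pics
{'clock': 0.0, 'q': array([-1.1842213 ,  0.68996335, -0.19449836,  1.56632903,  0.15733018,
        0.902549  , -0.21508066]), 'qd': array([ 0.00032885,  0.00012727, -0.00110068, -0.0005744 ,  0.00142305,
        0.00112353, -0.00068355]), 'joint_torque': array([ 7.13092759e-04, -5.27567053e+01, -1.26734544e+00, -1.53426379e+01,
       -5.27987466e-02,  6.50650560e-03,  1.67396320e-04]), 'tool_pos': array([0.21578397, 0.58588785, 0.23792654]), 'eef_rot': array([ 1.75420769e-01,  9.84493115e-01, -9.24399653e-04, -7.50325770e-05]), 'contact_force': array([ 0.07103187,  0.29746838, -0.46247416]), 'moment': array([-0.00843543,  0.00373667, -0.01307107]), 'finger_force': 0.0, 'opening': 1.0012702234213495}
{'fov_y': 51.162074411444145, 'cx': 285.18758470276174, 'cy': 210.11715785400426, 'world_from_camera': array([[ 0.20577183,  0.61964273, -0.75743042,  1.49764664],
       [ 0.97847759, -0.14251872,  0.14923144, -0.20047859],
       [-0.01547783, -0.77183632, -0.63563286,  0.93699321],
       [ 0.        ,  0.        ,  0.        ,  1.        ]])}
{'fov_y': 46.406487700226755, 'cx': 280.30643633772246, 'cy': 207.6747552904216, 'world_from_camera': array([[ 0.00244789, -0.9976956 ,  0.06780482,  0.44379591],
       [-0.99995568, -0.0030586 , -0.00890464,  0.00319504],
       [ 0.0090915 , -0.06778001, -0.99765887,  1.69714709],
       [ 0.        ,  0.        ,  0.        ,  1.        ]])}
```

View pics/scene0.png

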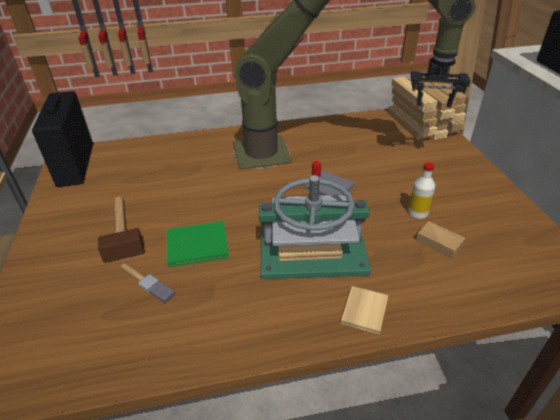

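View pics/top0.png

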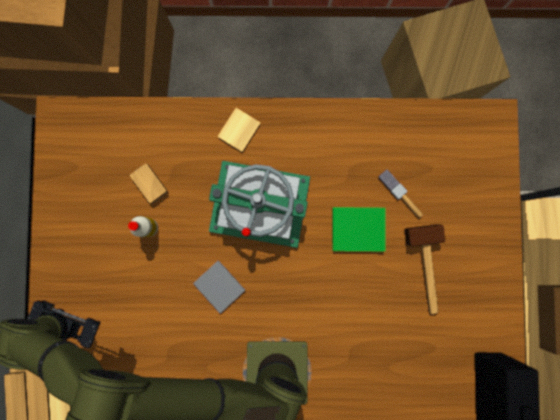

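The top view shows the press with the grey wheel hub at about (257,199) and its red knob at (246,232). The only other red thing is the glue cap at (134,226). Stack candidates:
- the light stack under the platen, scene (310,250)
- green slab (359,230)
- grey slab (219,287)
- a small light plate (240,130)

I choose the one in the press.

```bash
cat >> h.py <<'E'
def cloud(n,d,cal):
    v,u=np.mgrid[0:d.shape[0],0:d.shape[1]]
    f=d.shape[0]/2/np.tan(np.radians(cal['fov_y'])/2)
    P=np.stack([(u-cal['cx'])/f*d,(v-cal['cy'])/f*d,d],-1)
    W=np.array(cal['world_from_camera'])
    return P@W[:3,:3].T+W[:3,3]
def red(im): 
    a=im.astype(int); return (a[...,0]>110)&(a[...,1]<60)&(a[...,2]<60)
def circ(xy):
    from scipy.optimize import least_squares
    return least_squares(lambda p:np.hypot(xy[:,0]-p[0],xy[:,1]-p[1])-p[2],[*xy.mean(0),.105],loss='soft_l1',f_scale=.003).x
E
python3 - <<'E'
from h import *
for n in ('top','scene'):
    z=np.load(f'pics/{n}0.npz'); im,d=z['im'],z['d']; P=cloud(n,d,eyes.calibration(n))
    box=(P[...,0]>.3)&(P[...,0]<.75)&(P[...,1]>-.15)&(P[...,1]<.3)&(d>0)
    m=red(im)&box&(P[...,2]>.17); p=P[m]; print(n,'knob',len(p),p.mean(0),p.min(0),p.max(0))
    k=p[:,:2].mean(0)
    a=im.astype(int); grey=(a.max(-1)-a.min(-1)<30)
    m=box&grey&(P[...,2]>.166)&(P[...,2]<.19); q=P[m]
    c0=q[:,:2].mean(0); r=np.hypot(*(q[:,:2]-c0).T); q=q[(r>.085)]
    c=circ(q[:,:2]);q=q[np.abs(np.hypot(*(q[:,:2]-c[:2]).T)-c[2])<.012]; c=circ(q[:,:2]); print('rim',c,len(q))
    hi=P[box&grey&(P[...,2]>.215)]; print('screw',len(hi),hi.mean(0) if len(hi) else 0, hi[:,2].max() if len(hi) else 0)
    # press bed/crosshead orientation
    g=box&(a[...,1]>a[...,0]+15)&(P[...,2]>.135)&(P[...,2]<.165); q=P[g][:,:2]
    w,V=np.linalg.eigh(np.cov(q.T)); print('bar',q.mean(0),V[:,1],np.degrees(np.arctan2(*V[::-1,1])))
im=np.load('pics/scene0.npz')['im'][140:290,240:390]; save('c1.png',cv2.resize(im,None,fx=4,fy=4,interpolation=cv2.INTER_CUBIC))
im,d=eyes.snapshot('wrist'); c=eyes.calibration('wrist'); print(c)
s=sensors.get_state(); print(np.array(s['tool_pos'])-c['world_from_camera'][:3,3])
save('w0.png',im)
E
```

```text
top knob 54 [0.47158166 0.09274008 0.23791414] [0.4611957  0.08037933 0.22949967] [0.48199192 0.10430505 0.2458411 ]
rim [0.57116448 0.05969164 0.10311169] 1016
screw 73 [0.57095559 0.05946241 0.25317229] 0.2602047469556703
bar [0.57059938 0.05883902] [0.16023165 0.98707944] 80.77965762407628
scene knob 109 [0.4815021  0.0941479  0.22486035] [0.46307609 0.08435752 0.19562238] [0.48924239 0.10623231 0.24067613]
rim [0.57845037 0.0612857  0.10348614] 1036
screw 163 [0.58001809 0.0614513  0.24113439] 0.2596655246354499
bar [0.58929677 0.05159901] [0.20029121 0.97973641] 78.44601142442063
{'fov_y': 66.47016554098317, 'cx': 274.2035673559617, 'cy': 210.60038494039597, 'world_from_camera': array([[ 0.34585775,  0.89071637,  0.29496909,  0.13858358],
       [ 0.93828629, -0.32794685, -0.10986223,  0.61456869],
       [-0.0011219 ,  0.31476216, -0.94916991,  0.38359869],
       [ 0.        ,  0.        ,  0.        ,  1.        ]])}
[ 0.07723221 -0.02849346 -0.14548187]
```

View pics/c1.png

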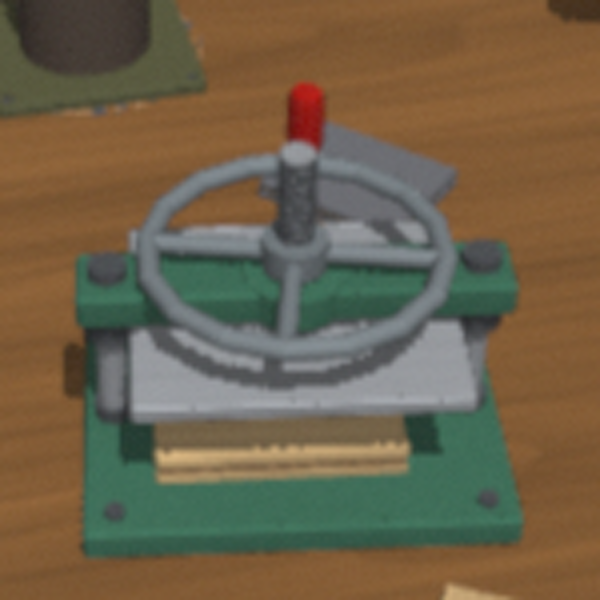

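The crop shows the stack (light ply, crop (285,460)) under the raised platen, with the knob at crop (306,115) and the hub at (295,250). The wheel angle works out to about 0.16 rad. I'll move above the knob.

Request:
send_rows --rows "0 0 -0.12 0; -0.1 -0.1 -0.2 -0.015; -0.2 -0.18 -0.2 -0.03; -0.3 -0.27 -0.2 -0.045; -0.4 -0.36 -0.2 -0.056; -0.5 -0.45 -0.2 -0.056; -0.6 -0.54 -0.2 -0.056; -0.683 -0.624 -0.2 -0.056; -0.683 -0.624 -0.2 -0.056" --jaw -1 --force 8

```text
clock: 0.9
tool_pos: [0.3474, 0.3315, 0.2982]
eef_rot: [0.006, 1.0, -0.004, 0.001]
contact_force: [-0.1, 0.4, -0.9]
opening: 1.002
finger_force: 0.0
```

Request:
send_rows --rows "-0.06 -0.12 0 0; -0.12 -0.24 0 0; -0.18 -0.36 0 0; -0.24 -0.48 0 0; -0.3 -0.6 0 0; -0.36 -0.7 0 0; -0.414 -0.796 0 0; -0.414 -0.796 0 0; -0.414 -0.796 0 0; -0.414 -0.796 0 0"

```text
clock: 1.73
tool_pos: [0.4671, 0.1021, 0.2986]
eef_rot: [0.0, 1.0, 0.0, -0.0]
contact_force: [0.1, 0.4, -0.0]
opening: 1.005
finger_force: 0.0
```

```bash
python3 - <<'E'
from h import *
s=sensors.get_state(); print(s['clock'],s['tool_pos'],s['eef_rot'],s['q'].round(2))
c=eyes.calibration('wrist'); im,d=eyes.snapshot('wrist'); save('w1.png',im); P=cloud('w',d,c)
m=red(im)&(d>0); p=P[m]; print(len(p),p.mean(0),p.min(0),p.max(0)); t=p[p[:,2]>p[:,2].max()-.008]; print('top',t.mean(0), np.argwhere(m).mean(0))
q=P[(P[...,2]>.164)&(P[...,2]<.19)&(d>0)&~red(im)]; r=np.hypot(*(q[:,:2]-[.571,.0596]).T); q=q[(r>.09)&(r<.12)]; print(circ(q[:,:2]),len(q))
E
```

```text
1.7333 [0.46705502 0.10209901 0.29859493] [ 1.30785681e-04  9.99999851e-01  4.26102421e-04 -3.13905786e-04] [-0.1   0.43 -0.31  1.91  0.17  0.83  1.07]
992 [0.46701613 0.09474058 0.23695571] [0.45679219 0.08202555 0.20716573] [0.48005106 0.10703731 0.24058855]
top [0.46802824 0.09483741 0.23796092] [229.32157258 263.48991935]
[0.56677445 0.06203406 0.10247287] 8162
```

View pics/w1.png

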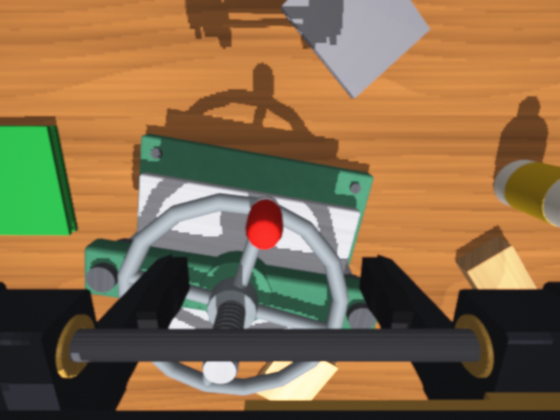

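The wrist view shows the red knob at pixel (263,225), midway between the open fingers. The hub is near (228,310) and the glue bottle is well off to the right at (530,190). I'll descend around the knob and grip it.

Request:
send_rows --rows "-0.005 -0.025 0.08 0; -0.005 -0.025 0.16 0; -0.005 -0.025 0.23 0; -0.005 -0.025 0.29 0; -0.005 -0.025 0.319 0; -0.005 -0.025 0.319 0; -0.005 -0.025 0.319 0"

```text
clock: 2.37
tool_pos: [0.4688, 0.0948, 0.2033]
eef_rot: [-0.001, 1.0, 0.0, -0.0]
contact_force: [-0.5, -0.2, -0.7]
opening: 1.002
finger_force: 0.0
```

```bash
python3 - <<'E'
from h import *
s=sensors.get_state(); print(s['clock'],s['tool_pos'],s['contact_force'])
c=eyes.calibration('wrist'); im,d=eyes.snapshot('wrist'); save('w2.png',im); P=cloud('w',d,c)
m=red(im)&(d>0); p=P[m]; t=p[p[:,2]>p[:,2].max()-.008]; print('top',len(p),t.mean(0),t.min(0),t.max(0), np.argwhere(m).mean(0))
c=eyes.calibration('scene'); im,d=eyes.snapshot('scene'); P=cloud('w',d,c); save('c2.png',cv2.resize(im[100:250,240:390],None,fx=4,fy=4))
m=red(im)&(d>0)&(P[...,0]<.75)&(P[...,1]<.3)&(P[...,2]>.17); p=P[m];print('scene',len(p),p.mean(0),np.argwhere(m).mean(0))
E
```

```text
2.3667 [0.46882104 0.09481229 0.20326614] [-0.54885148 -0.1664314  -0.74737561]
top 3656 [0.44194592 0.09380638 0.2793544 ] [0.44116451 0.088715   0.27810501] [0.44294462 0.10040411 0.28033054] [294.35585339 273.67040481]
scene 256 [-0.12015274 -0.27319693  0.29290507] [ 88.76953125 197.20703125]
```

View pics/w2.png

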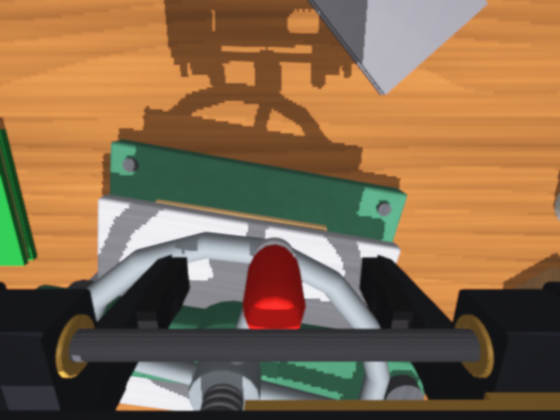

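Wrist view: the knob stands centred between the fingers (columns 245–304, fingers at 187 and 362). Its base is at row 243 and the tool bar covers rows 328–360. I'll close lightly and build a knob locator by silhouette.

Request:
send_rows --rows "0 0 0 0; 0 0 0 0; 0 0 0 0; 0 0 0 0; 0 0 0 0; 0 0 0 0" --jaw 1 --force 8

```text
clock: 2.97
tool_pos: [0.4691, 0.0936, 0.2031]
eef_rot: [0.001, 1.0, 0.0, 0.0]
contact_force: [-0.3, 1.3, -0.3]
opening: 0.571
finger_force: 0.0
```

```bash
cat >> h.py <<'E'
from scipy.optimize import minimize
def knob(n,im,cal,g,rmax=420):
    """Knob axis (x,y) by fitting the silhouette of an upright cylinder to the red mask."""
    T=np.linalg.inv(np.array(cal['world_from_camera'])); f=210/np.tan(np.radians(cal['fov_y'])/2)
    a=np.linspace(0,2*np.pi,24); C=np.array([[.014*np.cos(t),.014*np.sin(t),z] for z in (.185,.240) for t in a])
    def proj(xy):
        p=(C+[*xy,0])@T[:3,:3].T+T[:3,3]; return p[:,:2]/p[:,2:]*f+[cal['cx'],cal['cy']]
    def hull(xy):
        M=np.zeros((420,560),np.float32); h=cv2.convexHull(proj(xy).astype(np.float32))
        cv2.fillConvexPoly(M,(h*16).round().astype(int),1,cv2.LINE_AA if 0 else 8,4); return M
    m=red(im); c=proj(g).mean(0)
    w=60 if n=='scene' else 300
    vv,uu=np.mgrid[0:420,0:560]; m&=(abs(uu-c[0])<w)&(abs(vv-c[1])<w); m=cv2.GaussianBlur(m.astype(np.float32),(0,0),2)
    best=None
    for s in (.02,.006):
        x0=g if best is None else best.x
        best=minimize(lambda p:((cv2.GaussianBlur(hull(p),(0,0),2)-m)[:rmax]**2).sum(),x0,method='Nelder-Mead',options=dict(initial_simplex=[x0,[x0[0]+s,x0[1]],[x0[0],x0[1]+s]],xatol=2e-4,fatol=.1,maxiter=80))
    return best.x,best.fun/max(m[:rmax].sum(),1)
E
python3 - <<'E'
from h import *
s=sensors.get_state(); print(s['clock'],s['tool_pos'],s['contact_force'],s['opening'],s['finger_force'])
for n in('wrist','scene','top'):
    c=eyes.calibration(n); im,d=eyes.snapshot(n); save('d_%s.png'%n,im)
    print(n,red(im).sum(),knob(n,im,c,s['tool_pos'][:2],322 if n=='wrist' else 420))
E
```

```text
2.9667 [0.46908337 0.09360125 0.20309734] [-0.30276552  1.3357264  -0.26396503] 0.5714341148801679 0.0
wrist 4235 (array([0.47621895, 0.09454304]), np.float64(0.016465937357246434))
scene 318 (array([0.46471565, 0.09905736]), np.float64(0.3144067501998937))
top 69 (array([0.45904236, 0.09191082]), np.float64(1.2751371964164402))
```

Request:
send_rows --rows "0 0 0 0; 0 0 0 0; 0 0 0 0; 0 0 0 0; 0 0 0 0; 0 0 0 0"

```text
clock: 3.62
tool_pos: [0.469, 0.0937, 0.203]
eef_rot: [0.0, 1.0, 0.0, -0.0]
contact_force: [-0.4, 0.1, -0.3]
opening: 0.311
finger_force: 8.0
```

```bash
python3 - <<'E'
from h import *
s=sensors.get_state(); print(s['clock'],s['tool_pos'],s['contact_force'],s['opening'],s['finger_force'])
c=eyes.calibration('wrist'); im,d=eyes.snapshot('wrist'); P=cloud('w',d,c); save('d3.png',im)
print(c['world_from_camera'].round(4).tolist(),s['tool_pos'])
for rm in (290,310,322): print(knob('w',im,c,s['tool_pos'][:2],rm))
m=red(im)
for r in range(232,330,8):
    k=np.flatnonzero(m[r]); print(r,(k.min(),k.max(),len(k),P[r,(k.min()+k.max())//2].round(4)) if len(k) else 0)
c['world_from_camera'][:3,3]+=np.array([0.46705502,0.10209901,0.29859493])-s['tool_pos']
im=cv2.cvtColor(cv2.imread('pics/w1.png'),cv2.COLOR_BGR2RGB); print('w1',knob('w',im,c,s['tool_pos'][:2]))
E
```

```text
3.6167 [0.46895081 0.09366493 0.20298695] [-0.39390034  0.05430986 -0.30147741] 0.31128775293573074 7.999888312770054
[[0.0013, 0.9492, 0.3146, 0.3866], [1.0, -0.0013, -0.0003, 0.0938], [0.0001, 0.3146, -0.9492, 0.3485], [0.0, 0.0, 0.0, 1.0]] [0.46895081 0.09366493 0.20298695]
(array([0.47554393, 0.09380664]), np.float64(0.007951339095781435))
(array([0.47559678, 0.09367852]), np.float64(0.005906348667754223))
(array([0.47561821, 0.09364957]), np.float64(0.017084515872529456))
232 0
240 0
248 (np.int64(263), np.int64(286), 24, array([0.4573, 0.0936, 0.1968]))
256 (np.int64(255), np.int64(294), 40, array([0.4568, 0.0936, 0.2072]))
264 (np.int64(251), np.int64(297), 47, array([0.4565, 0.0936, 0.216 ]))
272 (np.int64(250), np.int64(299), 50, array([0.4562, 0.0936, 0.2239]))
280 (np.int64(248), np.int64(299), 52, array([0.4566, 0.0932, 0.23  ]))
288 (np.int64(247), np.int64(301), 55, array([0.4579, 0.0936, 0.234 ]))
296 (np.int64(246), np.int64(302), 57, array([0.3866, 0.0938, 0.3485]))
304 (np.int64(245), np.int64(304), 60, array([0.462 , 0.0936, 0.2392]))
312 (np.int64(245), np.int64(303), 59, array([0.4658, 0.0936, 0.239 ]))
320 (np.int64(248), np.int64(301), 54, array([0.4691, 0.0936, 0.2398]))
328 (np.int64(251), np.int64(299), 49, array([0.4736, 0.094 , 0.2389]))
w1 (array([0.46897515, 0.09491451]), np.float64(0.6976157215756688))
```

```bash
cat > g.py <<'E'
# usage: gen(thetas, cmd0): rows along the circle; theta = angle turned clockwise since the start
from h import *
C=np.array([.5693,.0605]); R=.105; B0=np.arctan2(.0332,-.1000)
def pos(t,C=C,R=R): b=B0-np.asarray(t); return C+R*np.stack([np.cos(b),np.sin(b)],-1)
def ang(p,C=C): b=np.arctan2(p[1]-C[1],p[0]-C[0]); return (B0-b)%(2*np.pi)
def gen(th,cmd0,C=C,R=R):
    o=[]
    for p in pos(th,C,R):
        d=(p-cmd0)/.3; o.append((round(-d[0],3),round(d[1],3)))
    print('; '.join(f'{a:g} {b:g} 0 0' for a,b in o)); return cmd0+.3*np.array([-o[-1][0],o[-1][1]])
def kfind():
    s=sensors.get_state(); c=eyes.calibration('wrist'); im,d=eyes.snapshot('wrist'); P=cloud('w',d,c)
    m=red(im)&(d>.02)&(P[...,2]>.2)&(P[...,2]<.23); q=P[m][:,:2]; tp=s['tool_pos'][:2]
    q=q[np.hypot(*(q-tp).T)<.08]; cam=c['world_from_camera'][:2,3]
    from scipy.optimize import least_squares
    g=q.mean(0); g=g+.012*(g-cam)/np.hypot(*(g-cam))
    k=least_squares(lambda p:np.hypot(*(q-p).T)-.014,g,loss='soft_l1',f_scale=.002).x
    print('t',s['clock'],'tool',s['tool_pos'].round(4),'knob',k.round(4),'off mm',((tp-k)*1e3).round(1),'n',len(q),'F',s['contact_force'].round(1),'op',round(s['opening'],3)); return s,k
E
python3 - <<'E'
from g import *
w,t,cmd=0,0,np.array([.469,.0937]); th=[]
for i in range(40):
    w2=min(1.6,w+.5/12); t+=(w+w2)/24; w=w2; th.append(t)
for i in range(4): cmd=gen(th[10*i:10*i+10],cmd); print(cmd,th[10*i+9])
E
```

```text
-0.002 0 0 0; -0.003 0.002 0 0; -0.004 0.005 0 0; -0.005 0.009 0 0; -0.007 0.014 0 0; -0.01 0.02 0 0; -0.013 0.027 0 0; -0.016 0.036 0 0; -0.021 0.045 0 0; -0.026 0.055 0 0
[0.4768 0.1102] 0.1736111111111111
-0.006 0.011 0 0; -0.014 0.023 0 0; -0.022 0.036 0 0; -0.032 0.049 0 0; -0.043 0.063 0 0; -0.056 0.077 0 0; -0.07 0.091 0 0; -0.086 0.105 0 0; -0.104 0.118 0 0; -0.124 0.132 0 0
[0.514  0.1498] 0.6944444444444442
-0.021 0.012 0 0; -0.045 0.023 0 0; -0.07 0.033 0 0; -0.098 0.041 0 0; -0.127 0.048 0 0; -0.158 0.051 0 0; -0.19 0.052 0 0; -0.223 0.05 0 0; -0.257 0.045 0 0; -0.292 0.035 0 0
[0.6016 0.1603] 1.5624999999999996
-0.034 -0.013 0 0; -0.069 -0.03 0 0; -0.101 -0.052 0 0; -0.133 -0.078 0 0; -0.161 -0.109 0 0; -0.187 -0.143 0 0; -0.208 -0.182 0 0; -0.225 -0.225 0 0; -0.237 -0.27 0 0; -0.242 -0.316 0 0
[0.6742 0.0655] 2.7729166666666663
```

Request:
send_rows --rows "-0.002 0 0 0; -0.003 0.002 0 0; -0.004 0.005 0 0; -0.005 0.009 0 0; -0.007 0.014 0 0; -0.01 0.02 0 0; -0.013 0.027 0 0; -0.016 0.036 0 0; -0.021 0.045 0 0; -0.026 0.055 0 0"

```text
clock: 4.5
tool_pos: [0.4764, 0.1109, 0.203]
eef_rot: [0.0, 1.0, 0.0, -0.0]
contact_force: [-5.1, 2.1, 3.3]
opening: 0.314
finger_force: 8.0
```

Request:
send_rows --rows "-0.006 0.011 0 0; -0.014 0.023 0 0; -0.022 0.036 0 0; -0.032 0.049 0 0; -0.043 0.063 0 0; -0.056 0.077 0 0; -0.07 0.091 0 0; -0.086 0.105 0 0; -0.104 0.118 0 0; -0.124 0.132 0 0"

```text
clock: 5.33
tool_pos: [0.5147, 0.1513, 0.203]
eef_rot: [-0.0, 1.0, 0.001, 0.0]
contact_force: [-1.7, 3.4, -1.2]
opening: 0.31
finger_force: 8.0
```

```bash
python3 - <<'E'
from g import *
s=sensors.get_state(); print(s['clock'],s['tool_pos'],ang(s['tool_pos']),s['contact_force'],s['finger_force'],s['qd'].round(2))
E
```

```text
5.3333 [0.51469916 0.15128084 0.20301171] 0.7087555711194429 [-1.71917036  3.42924626 -1.20790698] 8.000808918150142 [-0.05  0.1   0.01 -0.25 -0.01  0.14 -0.  ]
```

Request:
send_rows --rows "-0.021 0.012 0 0; -0.045 0.023 0 0; -0.07 0.033 0 0; -0.098 0.041 0 0; -0.127 0.048 0 0; -0.158 0.051 0 0; -0.19 0.052 0 0; -0.223 0.05 0 0; -0.257 0.045 0 0; -0.292 0.035 0 0"

```text
clock: 6.17
tool_pos: [0.6039, 0.1604, 0.2031]
eef_rot: [0.0, 1.0, 0.0, 0.001]
contact_force: [0.7, 2.9, -1.5]
opening: 0.318
finger_force: 8.0
```

```bash
python3 - <<'E'
from g import *
s=sensors.get_state(); print(s['clock'],s['tool_pos'],ang(s['tool_pos']),s['contact_force'],s['finger_force'],s['qd'].round(2))
E
```

```text
6.1667 [0.60389752 0.16038373 0.20307414] 1.5836906727640974 [ 0.74044598  2.8922477  -1.4513299 ] 8.000325701432303 [ 0.11  0.14 -0.   -0.36  0.    0.22  0.16]
```

Request:
send_rows --rows "-0.034 -0.013 0 0; -0.069 -0.03 0 0; -0.101 -0.052 0 0; -0.133 -0.078 0 0; -0.161 -0.109 0 0; -0.187 -0.143 0 0; -0.208 -0.182 0 0; -0.225 -0.225 0 0; -0.237 -0.27 0 0; -0.242 -0.316 0 0"

```text
clock: 7.0
tool_pos: [0.674, 0.0634, 0.203]
eef_rot: [0.001, 1.0, -0.0, -0.001]
contact_force: [-4.8, -0.5, 4.4]
opening: 0.307
finger_force: 8.0
```

```bash
python3 - <<'E'
from g import *
s,k=kfind(); print(ang(s['tool_pos']),s['finger_force'],s['qd'].round(2))
w=1.6; t0=2.7729; cmd=np.array([.6742,.0655])
th=t0+1.6*.05*1.0+w/12*np.arange(1,21)   # catch up what the camera call held
print(th[9],th[19]); cmd=gen(th[:10],cmd); print(cmd); cmd=gen(th[10:],cmd); print(cmd)
s=sensors.get_state(); print(s['clock'],s['tool_pos'],s['contact_force'])
E
```

```text
t 7.0 tool [0.674  0.0634 0.203 ] knob [0.6757 0.0636] off mm [-1.7 -0.2] n 1072 F [-4.8 -0.5  4.4] op 0.307
2.7928924037571194 8.000244264258072 [ 0.26 -0.01 -0.02  0.02  0.01  0.01  0.23]
4.186233333333333 5.519566666666666
0.004 -0.074 0 0; 0.015 -0.12 0 0; 0.032 -0.163 0 0; 0.054 -0.204 0 0; 0.082 -0.242 0 0; 0.114 -0.275 0 0; 0.15 -0.304 0 0; 0.19 -0.328 0 0; 0.233 -0.347 0 0; 0.278 -0.359 0 0
[ 0.5908 -0.0422]
0.046 -0.007 0 0; 0.093 -0.007 0 0; 0.139 -0.001 0 0; 0.184 0.011 0 0; 0.227 0.029 0 0; 0.268 0.052 0 0; 0.304 0.081 0 0; 0.337 0.114 0 0; 0.365 0.152 0 0; 0.388 0.192 0 0
[0.4744 0.0154]
7.05 [0.67408781 0.0576765  0.20294528] [-5.02292335 -5.83809169  4.98777181]
```

Request:
send_rows --rows "0.004 -0.074 0 0; 0.015 -0.12 0 0; 0.032 -0.163 0 0; 0.054 -0.204 0 0; 0.082 -0.242 0 0"

```text
clock: 7.47
tool_pos: [0.6484, -0.0074, 0.2029]
eef_rot: [0.0, 1.0, 0.001, -0.001]
contact_force: [-4.0, 4.0, 3.1]
opening: 0.31
finger_force: 8.0
```

```bash
python3 - <<'E'
from g import *
s=sensors.get_state(); print(s['clock'],s['tool_pos'],ang(s['tool_pos']),s['contact_force'],s['qd'].round(2))
t=np.arange(1,11)/12; th=3.5196+1.6*t-.06*t*t; print(th); print(gen(th,np.array([.6496,-.0071]),C=np.array([.5697,.061])))
E
```

```text
7.4667 [ 0.6483886  -0.00739088  0.20290211] 3.530402005588836 [-3.95401856  3.97610553  3.11319592] [ 0.23 -0.14 -0.03  0.35  0.02 -0.2   0.14]
[3.65251667 3.7846     3.91585    4.04626667 4.17585    4.3046
 4.43251667 4.5596     4.68585    4.81126667]
0.031 -0.032 0 0; 0.067 -0.06 0 0; 0.106 -0.084 0 0; 0.148 -0.102 0 0; 0.191 -0.115 0 0; 0.236 -0.122 0 0; 0.281 -0.123 0 0; 0.325 -0.118 0 0; 0.368 -0.108 0 0; 0.409 -0.093 0 0
[ 0.5269 -0.035 ]
```

Request:
send_rows --rows "0.031 -0.032 0 0; 0.067 -0.06 0 0; 0.106 -0.084 0 0; 0.148 -0.102 0 0; 0.191 -0.115 0 0; 0.236 -0.122 0 0; 0.281 -0.123 0 0; 0.325 -0.118 0 0; 0.368 -0.108 0 0; 0.409 -0.093 0 0" --jaw -1

```text
clock: 8.3
tool_pos: [0.5266, -0.0365, 0.2031]
eef_rot: [0.001, 1.0, -0.0, 0.001]
contact_force: [1.1, 0.3, -0.3]
opening: 0.998
finger_force: 0.0
```

```bash
cat >> g.py <<'E'
CH=np.array([.5705,.0608])  # true axis, as the knob is measured
def follow(thc,cmd,w,dec,n=10,hist=None):
    """thc: unwrapped knob angle at the picture; 0.05 s later the rows begin; aim the tool at the knob (with CF offset)."""
    t=.05+np.arange(1,n+1)/12; th=thc+w*t-dec/2*t*t
    print('theta end',th[-1].round(3),'w end',round(w-dec*t[-1],3)); return gen(th,cmd,C=CH)
E
python3 - <<'E'
from g import *
s,k=kfind(); print(ang(k,CH),np.hypot(*(k-CH)),s['finger_force'])
s=sensors.get_state(); print(s['clock'],s['tool_pos'],s['contact_force'])
E
```

```text
t 8.3 tool [ 0.5266 -0.0365  0.2031] knob [ 0.5219 -0.0314] off mm [ 4.7 -5.1] n 1260 F [ 1.1  0.3 -0.3] op 0.998
4.87734685228084 0.10420742646079671 0.0
8.35 [ 0.52367923 -0.03508639  0.20304313] [-3.58426322 -0.02652548 -0.84271845]
```

```bash
python3 - <<'E'
from g import *
print(follow(4.877,np.array([.5269,-.035]),1.57,.12,8))
E
```

```text
theta end 5.971 w end 1.484
0.078 0.05 0 0; 0.111 0.081 0 0; 0.14 0.116 0 0; 0.163 0.154 0 0; 0.181 0.194 0 0; 0.195 0.236 0 0; 0.202 0.279 0 0; 0.205 0.322 0 0
[0.4654 0.0616]
```

Request:
send_rows --rows "0.078 0.05 0 0; 0.111 0.081 0 0; 0.14 0.116 0 0; 0.163 0.154 0 0; 0.181 0.194 0 0; 0.195 0.236 0 0; 0.202 0.279 0 0; 0.205 0.322 0 0"

```text
clock: 9.02
tool_pos: [0.4661, 0.0621, 0.2032]
eef_rot: [0.0, 1.0, 0.0, 0.001]
contact_force: [-0.8, 1.1, -0.3]
opening: 0.998
finger_force: 0.0
```

```bash
python3 - <<'E'
from g import *
s,k=kfind(); a=ang(k,CH); print(a,np.hypot(*(k-CH)),s['finger_force'])
w=(a-4.877)/(s['clock']-8.3); print('wavg',w)
for dec in (.12,): print(follow(a,np.array([.4654,.0616]),w-dec*.36,dec,10))
E
```

```text
t 9.0167 tool [0.4661 0.0621 0.2032] knob [0.4657 0.0609] off mm [0.3 1.2] n 1009 F [-0.8  1.1 -0.3] op 0.998
5.963625781776592 0.10478592481008238 0.0
wavg 1.516151502409088
theta end 7.218 w end 1.367
-0.007 0.066 0 0; -0.018 0.107 0 0; -0.033 0.146 0 0; -0.053 0.182 0 0; -0.077 0.216 0 0; -0.105 0.247 0 0; -0.135 0.274 0 0; -0.169 0.297 0 0; -0.204 0.315 0 0; -0.242 0.33 0 0
[0.538  0.1606]
```

Request:
send_rows --rows "-0.007 0.066 0 0; -0.018 0.107 0 0; -0.033 0.146 0 0; -0.053 0.182 0 0; -0.077 0.216 0 0; -0.105 0.247 0 0; -0.135 0.274 0 0; -0.169 0.297 0 0; -0.204 0.315 0 0; -0.242 0.33 0 0"

```text
clock: 9.9
tool_pos: [0.5392, 0.1612, 0.203]
eef_rot: [0.0, 1.0, 0.0, 0.0]
contact_force: [0.7, -0.2, 0.1]
opening: 0.999
finger_force: 0.0
```

```bash
python3 - <<'E'
from g import *
s,k=kfind(); a=ang(k,CH)+2*np.pi; print(a,np.hypot(*(k-CH)),s['finger_force'])
w=(a-5.9636)/(s['clock']-9.0167); print('wavg',w)
dec=.12;print(follow(a,np.array([.538,.1606]),w-dec*.44,dec,10))
E
```

```text
t 9.9 tool [0.5392 0.1612 0.203 ] knob [0.5361 0.1607] off mm [3.1 0.5] n 1230 F [ 0.7 -0.2  0.1] op 0.999
7.201357495590902 0.10564187342066853 0.0
wavg 1.4012877794530765
theta end 8.346 w end 1.242
-0.055 0.013 0 0; -0.093 0.017 0 0; -0.132 0.017 0 0; -0.17 0.012 0 0; -0.206 0.003 0 0; -0.242 -0.009 0 0; -0.275 -0.025 0 0; -0.307 -0.044 0 0; -0.336 -0.067 0 0; -0.362 -0.092 0 0
[0.6466 0.133 ]
```

Request:
send_rows --rows "-0.055 0.013 0 0; -0.093 0.017 0 0; -0.132 0.017 0 0; -0.17 0.012 0 0; -0.206 0.003 0 0; -0.242 -0.009 0 0; -0.275 -0.025 0 0; -0.307 -0.044 0 0; -0.336 -0.067 0 0; -0.362 -0.092 0 0"

```text
clock: 10.78
tool_pos: [0.6473, 0.1322, 0.2028]
eef_rot: [0.0, 1.0, -0.0, -0.0]
contact_force: [-0.2, -0.1, -0.3]
opening: 0.996
finger_force: 0.0
```

```bash
python3 - <<'E'
from g import *
s,k=kfind(); a=ang(k,CH)+2*np.pi; print(a,np.hypot(*(k-CH)),s['finger_force'])
w=(a-7.2014)/(s['clock']-9.9); print('wavg',w)
dec=.12;print(follow(a,np.array([.6466,.133]),w-dec*.44,dec,10))
E
```

```text
t 10.7833 tool [0.6473 0.1322 0.2028] knob [0.6466 0.1341] off mm [ 0.7 -1.9] n 799 F [-0.2 -0.1 -0.3] op 0.996
8.33788772396727 0.10565940924185845 0.0
wavg 1.2866384285828942
theta end 9.381 w end 1.128
-0.035 -0.042 0 0; -0.053 -0.072 0 0; -0.068 -0.104 0 0; -0.08 -0.137 0 0; -0.089 -0.17 0 0; -0.094 -0.204 0 0; -0.096 -0.238 0 0; -0.095 -0.271 0 0; -0.091 -0.304 0 0; -0.083 -0.336 0 0
[0.6715 0.0322]
```

Request:
send_rows --rows "-0.035 -0.042 0 0; -0.053 -0.072 0 0; -0.068 -0.104 0 0; -0.08 -0.137 0 0; -0.089 -0.17 0 0; -0.094 -0.204 0 0; -0.096 -0.238 0 0; -0.095 -0.271 0 0; -0.091 -0.304 0 0; -0.083 -0.336 0 0"

```text
clock: 11.67
tool_pos: [0.6713, 0.0309, 0.203]
eef_rot: [0.001, 1.0, 0.0, 0.0]
contact_force: [0.1, 0.3, 0.7]
opening: 1.0
finger_force: 0.0
```

```bash
python3 - <<'E'
from g import *
s,k=kfind(); a=ang(k,CH)+2*np.pi; print(a,np.hypot(*(k-CH)),s['finger_force'])
w=(a-8.3379)/(s['clock']-10.7833); print('wavg',w)
dec=.12;print(follow(a,np.array([.6715,.0322]),w-dec*.44,dec,10))
E
```

```text
t 11.6667 tool [0.6713 0.0309 0.203 ] knob [0.6715 0.0317] off mm [-0.2 -0.8] n 44 F [0.1 0.3 0.7] op 1.0
9.3847965810823 0.10507990627606495 0.0
wavg 1.1850765011119548
theta end 10.338 w end 1.026
0.019 -0.051 0 0; 0.033 -0.08 0 0; 0.051 -0.107 0 0; 0.07 -0.132 0 0; 0.092 -0.155 0 0; 0.115 -0.176 0 0; 0.14 -0.194 0 0; 0.166 -0.21 0 0; 0.193 -0.224 0 0; 0.221 -0.235 0 0
[ 0.6052 -0.0383]
```

Request:
send_rows --rows "0.019 -0.051 0 0; 0.033 -0.08 0 0; 0.051 -0.107 0 0; 0.07 -0.132 0 0; 0.092 -0.155 0 0; 0.115 -0.176 0 0; 0.14 -0.194 0 0; 0.166 -0.21 0 0; 0.193 -0.224 0 0; 0.221 -0.235 0 0"

```text
clock: 12.55
tool_pos: [0.6042, -0.0388, 0.2031]
eef_rot: [0.0, 1.0, 0.0, -0.0]
contact_force: [-0.5, 0.0, -0.0]
opening: 0.999
finger_force: 0.0
```

```bash
python3 - <<'E'
from g import *
s,k=kfind(); a=ang(k,CH)+2*np.pi; print(a,np.hypot(*(k-CH)),s['finger_force'])
w=(a-9.3848)/(s['clock']-11.6667); print('wavg',w)
dec=.11;print(follow(a,np.array([.6052,-.0383]),w-dec*.44,dec,10))
E
```

```text
t 12.55 tool [ 0.6042 -0.0388  0.2031] knob [ 0.6036 -0.0381] off mm [ 0.6 -0.7] n 920 F [-0.5  0.  -0. ] op 0.999
10.351911271505776 0.10431561436329155 0.0
wavg 1.0948842652618307
theta end 11.233 w end 0.949
0.051 -0.014 0 0; 0.081 -0.018 0 0; 0.111 -0.02 0 0; 0.14 -0.019 0 0; 0.169 -0.016 0 0; 0.197 -0.01 0 0; 0.225 -0.002 0 0; 0.252 0.008 0 0; 0.277 0.02 0 0; 0.301 0.033 0 0
[ 0.5149 -0.0284]
```

Request:
send_rows --rows "0.051 -0.014 0 0; 0.081 -0.018 0 0; 0.111 -0.02 0 0; 0.14 -0.019 0 0; 0.169 -0.016 0 0; 0.197 -0.01 0 0; 0.225 -0.002 0 0; 0.252 0.008 0 0; 0.277 0.02 0 0; 0.301 0.033 0 0"

```text
clock: 13.43
tool_pos: [0.5141, -0.028, 0.2031]
eef_rot: [0.0, 1.0, 0.0, 0.0]
contact_force: [0.5, -0.3, 0.3]
opening: 1.0
finger_force: 0.0
```

```bash
python3 - <<'E'
from g import *
s,k=kfind(); a=ang(k,CH)+2*np.pi; print(a,np.hypot(*(k-CH)),s['finger_force'])
w=(a-10.3519)/(s['clock']-12.55); print('wavg',w)
dec=.1;print(follow(a,np.array([.5149,-.0284]),w-dec*.44,dec,10))
E
```

```text
t 13.4333 tool [ 0.5141 -0.028   0.2031] knob [ 0.5151 -0.0275] off mm [-1.  -0.5] n 1287 F [ 0.5 -0.3  0.3] op 1.0
11.23523650343447 0.10424946668659443 0.0
wavg 1.0000413262022763
theta end 12.041 w end 0.868
0.037 0.027 0 0; 0.057 0.045 0 0; 0.076 0.064 0 0; 0.093 0.085 0 0; 0.108 0.107 0 0; 0.122 0.13 0 0; 0.134 0.153 0 0; 0.143 0.177 0 0; 0.151 0.201 0 0; 0.157 0.226 0 0
[0.4678 0.0394]
```

Request:
send_rows --rows "0.037 0.027 0 0; 0.057 0.045 0 0; 0.076 0.064 0 0; 0.093 0.085 0 0; 0.108 0.107 0 0; 0.122 0.13 0 0; 0.134 0.153 0 0; 0.143 0.177 0 0; 0.151 0.201 0 0; 0.157 0.226 0 0"

```text
clock: 14.32
tool_pos: [0.4676, 0.0401, 0.203]
eef_rot: [0.0, 1.0, 0.0, 0.0]
contact_force: [-0.6, 1.0, 0.1]
opening: 1.001
finger_force: 0.0
```

```bash
python3 - <<'E'
from g import *
s,k=kfind(); a=ang(k,CH)+2*np.pi; print(a,np.hypot(*(k-CH)),s['finger_force'])
w=(a-11.2352)/(s['clock']-13.4333); print('wavg',w)
dec=.1;print(follow(a,np.array([.4678,.0394]),w-dec*.44,dec,10))
E
```

```text
t 14.3167 tool [0.4676 0.0401 0.203 ] knob [0.4682 0.0388] off mm [-0.6  1.3] n 800 F [-0.6  1.   0.1] op 1.001
12.033934094544225 0.1046446699820386 0.0
wavg 0.9041590384245223
theta end 12.755 w end 0.772
0.006 0.037 0 0; 0.008 0.062 0 0; 0.007 0.086 0 0; 0.006 0.11 0 0; 0.002 0.134 0 0; -0.003 0.157 0 0; -0.009 0.179 0 0; -0.017 0.201 0 0; -0.026 0.222 0 0; -0.037 0.242 0 0
[0.4789 0.112 ]
```

Request:
send_rows --rows "0.006 0.037 0 0; 0.008 0.062 0 0; 0.007 0.086 0 0; 0.006 0.11 0 0; 0.002 0.134 0 0; -0.003 0.157 0 0; -0.009 0.179 0 0; -0.017 0.201 0 0; -0.026 0.222 0 0; -0.037 0.242 0 0"

```text
clock: 15.2
tool_pos: [0.4792, 0.1126, 0.203]
eef_rot: [0.0, 1.0, 0.0, -0.0]
contact_force: [0.2, 0.0, 0.0]
opening: 1.002
finger_force: 0.0
```

```bash
python3 - <<'E'
from g import *
s,k=kfind(); a=ang(k,CH)+4*np.pi; print(a,np.hypot(*(k-CH)),s['finger_force'])
w=(a-12.0339)/(s['clock']-14.3167); print('wavg',w)
dec=.1;print(follow(a,np.array([.4789,.112]),w-dec*.44,dec,10))
E
```

```text
t 15.2 tool [0.4792 0.1126 0.203 ] knob [0.4783 0.1116] off mm [0.9 1. ] n 935 F [0.2 0.  0. ] op 1.002
12.74920745666633 0.10521807167142413 0.0
wavg 0.8098125853802014
theta end 13.387 w end 0.677
-0.017 0.028 0 0; -0.03 0.046 0 0; -0.044 0.062 0 0; -0.059 0.078 0 0; -0.074 0.092 0 0; -0.09 0.106 0 0; -0.107 0.118 0 0; -0.124 0.129 0 0; -0.142 0.139 0 0; -0.159 0.147 0 0
[0.5266 0.1561]
```

Request:
send_rows --rows "-0.017 0.028 0 0; -0.03 0.046 0 0; -0.044 0.062 0 0; -0.059 0.078 0 0; -0.074 0.092 0 0; -0.09 0.106 0 0; -0.107 0.118 0 0; -0.124 0.129 0 0; -0.142 0.139 0 0; -0.159 0.147 0 0"

```text
clock: 16.08
tool_pos: [0.5273, 0.1563, 0.203]
eef_rot: [0.0, 1.0, 0.0, 0.0]
contact_force: [-0.1, -0.4, 0.4]
opening: 0.999
finger_force: 0.0
```

```bash
python3 - <<'E'
from g import *
s,k=kfind(); a=ang(k,CH)+4*np.pi; print(a,np.hypot(*(k-CH)),s['finger_force'])
w=(a-12.7492)/(s['clock']-15.2); print('wavg',w)
dec=.1;w0=w-dec*.44; c=follow(a,np.array([.5266,.1561]),w0,dec,10); print(c)
# second catch call: const speed 4 rows, then ramp down
t=.05+10/12; th=a+w0*t-dec/2*t*t; w=w0-dec*t; T=[]
for i in range(20):
    if i>=3: w=max(0,w-.04)
    th+=w/12; T.append(th)
print(T[9],T[19]); c=gen(T[:10],c,C=CH); print(c); c=gen(T[10:],c,C=CH); print(c)
E
```

```text
t 16.0833 tool [0.5273 0.1563 0.203 ] knob [0.5262 0.1567] off mm [ 1.1 -0.4] n 1311 F [-0.1 -0.4  0.4] op 0.999
13.384028751468266 0.10558964601505208 0.0
wavg 0.71870117906517
theta end 13.941 w end 0.586
-0.028 0.012 0 0; -0.047 0.018 0 0; -0.065 0.023 0 0; -0.083 0.027 0 0; -0.101 0.029 0 0; -0.12 0.031 0 0; -0.137 0.032 0 0; -0.155 0.032 0 0; -0.173 0.031 0 0; -0.19 0.03 0 0
[0.5836 0.1651]
14.336307442196807 14.421688685540378
-0.017 -0.003 0 0; -0.033 -0.006 0 0; -0.05 -0.01 0 0; -0.065 -0.015 0 0; -0.079 -0.02 0 0; -0.092 -0.025 0 0; -0.103 -0.03 0 0; -0.113 -0.035 0 0; -0.122 -0.04 0 0; -0.13 -0.044 0 0
[0.6226 0.1519]
-0.007 -0.004 0 0; -0.012 -0.007 0 0; -0.017 -0.01 0 0; -0.021 -0.013 0 0; -0.023 -0.014 0 0; -0.025 -0.015 0 0; -0.025 -0.016 0 0; -0.025 -0.016 0 0; -0.025 -0.016 0 0; -0.025 -0.016 0 0
[0.6301 0.1471]
```

Request:
send_rows --rows "-0.028 0.012 0 0; -0.047 0.018 0 0; -0.065 0.023 0 0; -0.083 0.027 0 0; -0.101 0.029 0 0; -0.12 0.031 0 0; -0.137 0.032 0 0; -0.155 0.032 0 0; -0.173 0.031 0 0; -0.19 0.03 0 0" --jaw 1 --force 10

```text
clock: 16.97
tool_pos: [0.5843, 0.1656, 0.203]
eef_rot: [0.0, 1.0, 0.001, 0.0]
contact_force: [-0.6, 0.9, 0.4]
opening: 0.314
finger_force: 10.0
```

```bash
python3 - <<'E'
from g import *
s=sensors.get_state(); print(s['clock'],s['tool_pos'],ang(s['tool_pos'],CH)+4*np.pi,s['contact_force'],s['opening'],s['finger_force'])
w=.575;th=13.941;c=np.array([.5836,.1651]);T=[]
for i in range(60):
    if 16.1-th<w*w/2/.2: w=max(0,w-.2/12)
    th+=w/12;T.append(th)
    if w==0: break
T+= [th]*(-len(T)%10)
for i in range(0,len(T),10): c=gen(T[i:i+10],c,C=CH); print(c,T[i+9])
E
```

```text
16.9667 [0.58431118 0.16560945 0.2030341 ] 13.9476361810504 [-0.60072601  0.88195717  0.4187783 ] 0.313553440413829 9.990564483159687
-0.016 -0.003 0 0; -0.033 -0.006 0 0; -0.049 -0.01 0 0; -0.065 -0.015 0 0; -0.081 -0.021 0 0; -0.096 -0.027 0 0; -0.112 -0.034 0 0; -0.126 -0.042 0 0; -0.141 -0.05 0 0; -0.155 -0.06 0 0
[0.6301 0.1471] 14.420166666666676
-0.014 -0.009 0 0; -0.027 -0.02 0 0; -0.039 -0.031 0 0; -0.051 -0.043 0 0; -0.063 -0.055 0 0; -0.074 -0.068 0 0; -0.084 -0.081 0 0; -0.093 -0.095 0 0; -0.102 -0.109 0 0; -0.11 -0.124 0 0
[0.6631 0.1099] 14.89933333333335
-0.008 -0.015 0 0; -0.015 -0.03 0 0; -0.021 -0.046 0 0; -0.026 -0.061 0 0; -0.031 -0.078 0 0; -0.034 -0.094 0 0; -0.037 -0.11 0 0; -0.039 -0.127 0 0; -0.041 -0.143 0 0; -0.041 -0.159 0 0
[0.6754 0.0622] 15.374333333333357
-0 -0.015 0 0; 0.001 -0.03 0 0; 0.002 -0.044 0 0; 0.004 -0.058 0 0; 0.006 -0.071 0 0; 0.009 -0.084 0 0; 0.012 -0.096 0 0; 0.015 -0.107 0 0; 0.019 -0.118 0 0; 0.022 -0.129 0 0
[0.6688 0.0235] 15.749333333333357
0.004 -0.009 0 0; 0.008 -0.018 0 0; 0.012 -0.028 0 0; 0.017 -0.036 0 0; 0.021 -0.044 0 0; 0.025 -0.051 0 0; 0.029 -0.058 0 0; 0.033 -0.065 0 0; 0.037 -0.071 0 0; 0.041 -0.076 0 0
[0.6565 0.0007] 15.99655555555558
0.003 -0.005 0 0; 0.006 -0.009 0 0; 0.01 -0.013 0 0; 0.012 -0.017 0 0; 0.015 -0.02 0 0; 0.017 -0.023 0 0; 0.019 -0.026 0 0; 0.021 -0.028 0 0; 0.022 -0.029 0 0; 0.024 -0.031 0 0
[ 0.6493 -0.0086] 16.10766666666669
```

Caught. I'll carry the wheel gently to rest, with the planned stop at a gap of about 13 mm.

Request:
send_rows --rows "-0.016 -0.003 0 0; -0.033 -0.006 0 0; -0.049 -0.01 0 0; -0.065 -0.015 0 0; -0.081 -0.021 0 0; -0.096 -0.027 0 0; -0.112 -0.034 0 0; -0.126 -0.042 0 0; -0.141 -0.05 0 0; -0.155 -0.06 0 0"

```text
clock: 17.8
tool_pos: [0.6312, 0.1474, 0.2031]
eef_rot: [0.0, 1.0, 0.001, 0.001]
contact_force: [2.8, 4.8, -2.6]
opening: 0.309
finger_force: 10.0
```

Request:
send_rows --rows "-0.014 -0.009 0 0; -0.027 -0.02 0 0; -0.039 -0.031 0 0; -0.051 -0.043 0 0; -0.063 -0.055 0 0; -0.074 -0.068 0 0; -0.084 -0.081 0 0; -0.093 -0.095 0 0; -0.102 -0.109 0 0; -0.11 -0.124 0 0"

```text
clock: 18.63
tool_pos: [0.6648, 0.1087, 0.2031]
eef_rot: [0.001, 1.0, -0.0, 0.001]
contact_force: [4.7, 2.8, -2.4]
opening: 0.311
finger_force: 10.0
```

Request:
send_rows --rows "-0.008 -0.015 0 0; -0.015 -0.03 0 0; -0.021 -0.046 0 0; -0.026 -0.061 0 0; -0.031 -0.078 0 0; -0.034 -0.094 0 0; -0.037 -0.11 0 0; -0.039 -0.127 0 0; -0.041 -0.143 0 0; -0.041 -0.159 0 0"

```text
clock: 19.47
tool_pos: [0.676, 0.0602, 0.2031]
eef_rot: [0.001, 1.0, -0.001, 0.001]
contact_force: [5.3, -0.1, -2.3]
opening: 0.312
finger_force: 10.0
```

Request:
send_rows --rows "0 -0.015 0 0; 0.001 -0.03 0 0; 0.002 -0.044 0 0; 0.004 -0.058 0 0; 0.006 -0.071 0 0; 0.009 -0.084 0 0; 0.012 -0.096 0 0; 0.015 -0.107 0 0; 0.019 -0.118 0 0; 0.022 -0.129 0 0"

```text
clock: 20.3
tool_pos: [0.6685, 0.0224, 0.2031]
eef_rot: [0.001, 1.0, -0.0, -0.0]
contact_force: [2.3, -1.6, -0.9]
opening: 0.312
finger_force: 10.0
```

Request:
send_rows --rows "0.004 -0.009 0 0; 0.008 -0.018 0 0; 0.012 -0.028 0 0; 0.017 -0.036 0 0; 0.021 -0.044 0 0; 0.025 -0.051 0 0; 0.029 -0.058 0 0; 0.033 -0.065 0 0; 0.037 -0.071 0 0; 0.041 -0.076 0 0"

```text
clock: 21.13
tool_pos: [0.6563, 0.0002, 0.203]
eef_rot: [0.0, 1.0, -0.0, -0.0]
contact_force: [3.9, -2.6, -0.2]
opening: 0.312
finger_force: 10.0
```

Request:
send_rows --rows "0.003 -0.005 0 0; 0.006 -0.009 0 0; 0.01 -0.013 0 0; 0.012 -0.017 0 0; 0.015 -0.02 0 0; 0.017 -0.023 0 0; 0.019 -0.026 0 0; 0.021 -0.028 0 0; 0.022 -0.029 0 0; 0.024 -0.031 0 0"

```text
clock: 21.97
tool_pos: [0.6492, -0.0087, 0.2031]
eef_rot: [0.0, 1.0, 0.0, 0.0]
contact_force: [3.2, -2.5, 1.8]
opening: 0.312
finger_force: 10.0
```

Request:
send_rows --rows "0.024 -0.031 0 0; 0.024 -0.031 0 0; 0.024 -0.031 0 0; 0.024 -0.031 0 0; 0.024 -0.031 0 0; 0.024 -0.031 0 0"

```text
clock: 22.47
tool_pos: [0.6415, -0.0168, 0.2029]
eef_rot: [-0.0, 1.0, 0.001, -0.001]
contact_force: [-0.9, 2.0, 2.9]
opening: 0.31
finger_force: 10.0
```

```bash
python3 - <<'E'
from g import *
s,k=kfind(); print(ang(k,CH)+4*np.pi, s['finger_force'])
c=eyes.calibration('scene'); im,d=eyes.snapshot('scene'); P=cloud('w',d,c); save('c4.png',cv2.resize(im[140:290,240:390],None,fx=4,fy=4,interpolation=cv2.INTER_CUBIC))
E
```

```text
t 22.4667 tool [ 0.6415 -0.0168  0.2029] knob [ 0.6409 -0.0166] off mm [ 0.6 -0.2] n 1461 F [-0.9  2.   2.9] op 0.31
16.220419820542094 9.995192866899743
```

View pics/c4.png

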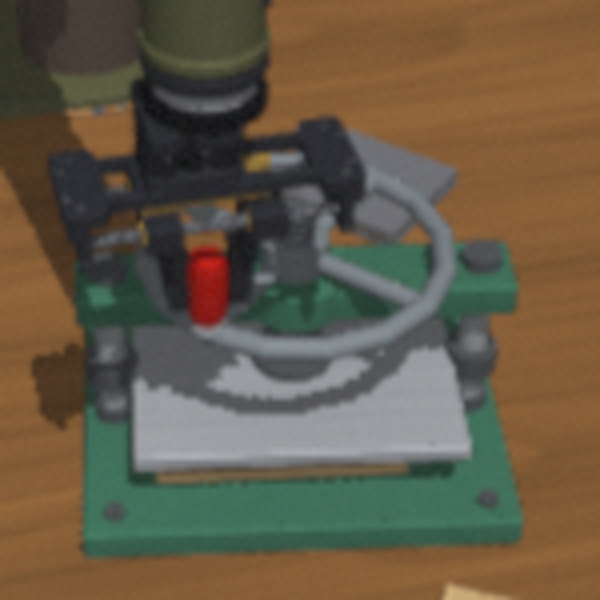

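The platen is now close over the stack, with a visible gap (crop row ~470). The knob at crop (208,285) is held between the fingers and the wheel is at rest. My last call repeated its shift, so the wheel turned about 0.1 rad further, which is still inside the window. I'll release and lift clear.

Request:
send_rows --rows "0 0 0 0; 0 0 0 0; 0 0 0 0; 0 0 0 0"

```text
clock: 22.9
tool_pos: [0.6413, -0.0169, 0.2029]
eef_rot: [0.0, 1.0, 0.001, -0.001]
contact_force: [-4.2, 4.0, 4.1]
opening: 0.308
finger_force: 10.0
```

Request:
send_rows --rows "0 0 0 0; 0 0 0 0; 0 0 0 0; 0 0 0 0; 0 0 0 0; 0 0 0 0; 0 0 0 0; 0 0 0 0; 0 0 0 0; 0 0 0 0" --jaw -1

```text
clock: 23.73
tool_pos: [0.642, -0.0181, 0.203]
eef_rot: [0.0, 1.0, 0.0, 0.0]
contact_force: [-1.0, 0.3, -0.5]
opening: 0.992
finger_force: 0.0
```

```bash
python3 - <<'E'
from g import *
s,k=kfind(); print(ang(k,CH)+4*np.pi, s['finger_force'])
E
```

```text
t 23.7333 tool [ 0.642  -0.0181  0.203 ] knob [ 0.6392 -0.0183] off mm [2.9 0.2] n 175 F [-1.   0.3 -0.5] op 0.992
16.24316238438026 0.0
```

Request:
send_rows --rows "0 0 -0.08 0; 0 0 -0.18 0; 0 0 -0.28 0; 0 0 -0.38 0; 0 0 -0.48 0; 0 0 -0.58 0; 0.1 0 -0.6 0; 0.2 0 -0.6 0; 0.3 0.05 -0.6 0; 0.4 0.1 -0.6 0"

```text
clock: 24.62
tool_pos: [0.5207, 0.0113, 0.3831]
eef_rot: [0.002, 1.0, -0.0, 0.0]
contact_force: [0.0, 0.0, -0.6]
opening: 0.998
finger_force: 0.0
```

Request:
send_rows --rows "0.1 0.1 0 0; 0.15 0.2 0 0; 0.15 0.3 0 0; 0.15 0.4 0 0; 0.15 0.5 0 0; 0.15 0.6 0 0; 0.15 0.7 0 0; 0.15 0.8 0 0; 0.15 0.8 0 0; 0.15 0.8 0 0"

```text
clock: 25.45
tool_pos: [0.4766, 0.2539, 0.3829]
eef_rot: [-0.001, 1.0, 0.0, -0.0]
contact_force: [0.6, -0.3, -0.5]
opening: 0.999
finger_force: 0.0
```

```bash
python3 - <<'E'
from g import *
for j in range(2):
  for n in('top','scene'):
    c=eyes.calibration(n); im,d=eyes.snapshot(n); P=cloud('w',d,c); save('e_%s.png'%n,im)
    m=red(im)&(d>0)&(abs(P[...,0]-.57)<.17)&(abs(P[...,1]-.06)<.17)&(P[...,2]>.19); k=P[m].mean(0); print(n,m.sum(),k,ang(k,CH)+4*np.pi)
    a=im.astype(int); q=(a.max(-1)-a.min(-1)<25)&(abs(P[...,0]-.57)<.09)&(abs(P[...,1]-.06)<.11)&(P[...,2]>.03)&(P[...,2]<.13); z=P[q][:,2]; h=np.histogram(z,np.arange(.03,.131,.005)); print('platen z',np.median(z),h[0])
save('e_crop.png',cv2.resize(im[140:290,240:390],None,fx=4,fy=4,interpolation=cv2.INTER_CUBIC))
s=sensors.get_state(); print(s['clock'],s['tool_pos'],s['contact_force'])
E
```

```text
top 52 [ 0.63918861 -0.01941301  0.2371267 ] 16.250053447262832
platen z 0.0743162348637092 [  3   0   0   0   0   0  16 165 676 537  96   0   0   0   0   0   0   0
   0   0]
scene 156 [ 0.65036795 -0.01859659  0.22204917] 16.16985175790112
platen z 0.07429250226999429 [   5    0    0    0    0    3   11   24 1217  600   63    3    0    1
    6    4    1    0    0    2]
top 53 [ 0.63939253 -0.01932273  0.23717   ] 16.24803191981352
platen z 0.07428174899424533 [  2   0   0   0   0   0  14 188 649 544  85   7   0   0   0   0   0   0
   0   0]
scene 156 [ 0.65018595 -0.01855756  0.22190284] 16.170746582981902
platen z 0.07431037962717402 [   4    1    0    0    0    2   11   21 1183  626   59    9    0    1
    4    6    1    0    0    2]
25.65 [0.47763446 0.25032045 0.38301544] [ 0.34871753 -0.96619902  0.67959079]
```

View pics/e_crop.png

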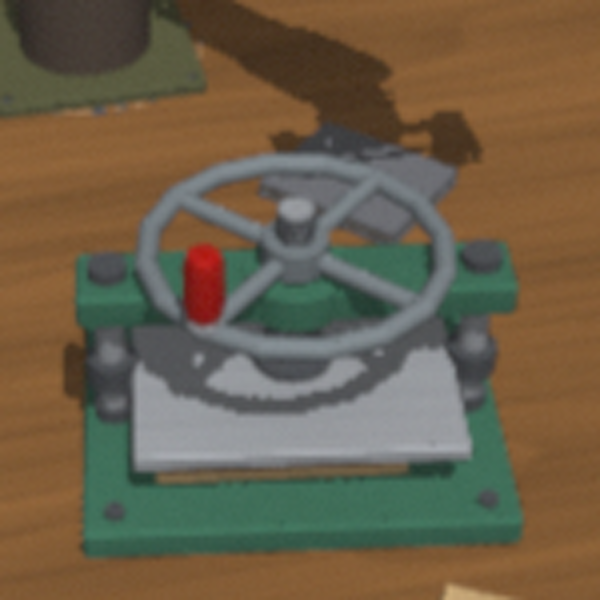

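The knob is at rest at crop (204,285), unchanged between pictures, and the arm is clear. The platen top is at 74.3 mm, so its face is about 60.3 mm up and the gap to the stack is about 12–13 mm.

```bash
python3 -c "
from plant import finish_job; print(finish_job())"
```

```text
the job is handed in; nothing more can be done
None
```

The job is handed in: I threw the wheel, followed the knob with the open gripper for about 7.8 s while it coasted, caught it running, and stopped the platen about 12–13 mm above the stack. I then released the knob and moved the arm clear, at about 26 s on the clock.

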